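# Find the stamp with the tired spring

## Task

Three hand stamps that look alike stand on the market stall, and one has a tired spring. Press the red cap of each straight down with the same light push of about 6 newtons, first the left one (as the robot sees it, facing the table), then the middle, then the right, and note how far each sinks. Set the one that sinks much the farthest upright in the wooden repair tray and leave the other two standing where they are.

Things in the scene. Friction and masses are not known exactly. Their poses are not given: they have to be found in the camera images.
- stamp_a: hand stamp standing upright, one of three that look alike: black body 46 mm long (its x) by 36 mm wide (its y), 38 mm high, on a white foot 50 x 36 x 6 mm, a white paper panel on each wide side; above it, on a steel stem, a round red push cap of 34 mm diameter whose flat top is 70 mm above the foot and whose underside is at 56 mm. 0.25 kg. Origin: centre of the underside; z up. Grip the black body across its 36 mm width (the fingers close along y).
- stamp_b: hand stamp standing upright, one of three that look alike: black body 46 mm long (its x) by 36 mm wide (its y), 38 mm high, on a white foot 50 x 36 x 6 mm, a white paper panel on each wide side; above it, on a steel stem, a round red push cap of 34 mm diameter whose flat top is 70 mm above the foot and whose underside is at 56 mm. 0.25 kg. Origin: centre of the underside; z up. Grip the black body across its 36 mm width (the fingers close along y).
- stamp_c: hand stamp standing upright, one of three that look alike: black body 46 mm long (its x) by 36 mm wide (its y), 38 mm high, on a white foot 50 x 36 x 6 mm, a white paper panel on each wide side; above it, on a steel stem, a round red push cap of 34 mm diameter whose flat top is 70 mm above the foot and whose underside is at 56 mm. 0.25 kg. Origin: centre of the underside; z up. Grip the black body across its 36 mm width (the fingers close along y).
- plunger_a (a joint): how far the red cap of stamp_a is pushed down into the body, m: 0 as it stands, 0.016 at the stop; it springs back when let go. Under a 6 N push a sound spring gives about 3 to 4 mm, the tired one about 12 mm.
- plunger_b (a joint): how far the red cap of stamp_b is pushed down into the body, m: 0 as it stands, 0.016 at the stop; it springs back when let go. Under a 6 N push a sound spring gives about 3 to 4 mm, the tired one about 12 mm.
- plunger_c (a joint): how far the red cap of stamp_c is pushed down into the body, m: 0 as it stands, 0.016 at the stop; it springs back when let go. Under a 6 N push a sound spring gives about 3 to 4 mm, the tired one about 12 mm.
- tray: the repair tray: shallow open brown wooden tray fixed to the table, 150 mm (its x) by 130 mm (its y), rim 18 mm high, walls and floor 4 mm thick. Origin: centre of its underside; z up.
Not all that is in view belongs to the job. Of the things shaped like the tray, the brown one is meant.

How it is judged:
On the way, in this order (a step that is already met when the one before it is completed fails the run):
1. the left stamp is pressed down by the light push (((world y of stamp_a above 0.1 m and value of joint plunger_a above 0.0015 m) or (world y of stamp_b above 0.1 m and value of joint plunger_b above 0.005 m) or (world y of stamp_c above 0.1 m and value of joint plunger_c above 0.0015 m))), for 0.1 s.
2. the middle stamp is pressed down by the light push (((world y of stamp_a between -0.1 and 0.1 m and value of joint plunger_a above 0.0015 m) or (world y of stamp_b between -0.1 and 0.1 m and value of joint plunger_b above 0.005 m) or (world y of stamp_c between -0.1 and 0.1 m and value of joint plunger_c above 0.0015 m))), for 0.1 s.
3. the right stamp is pressed down by the light push (((world y of stamp_a below -0.1 m and value of joint plunger_a above 0.0015 m) or (world y of stamp_b below -0.1 m and value of joint plunger_b above 0.005 m) or (world y of stamp_c below -0.1 m and value of joint plunger_c above 0.0015 m))), for 0.1 s.
At the end, for the whole second after the job is handed in: The stamp with the tired spring stands at rest on the floor of the repair tray (its centre within 55 mm along and 50 mm across of the tray's centre), upright within 10 degrees; the two sound stamps stand upright within 10 degrees, less than 30 mm from where they began (x of stamp_b in the frame of tray between -0.055 and 0.055 m and y of stamp_b in the frame of tray between -0.05 and 0.05 m and z of stamp_b in the frame of tray between -0.002 and 0.012 m and linear speed of stamp_b below 0.02 m/s and distance of each of stamp_a, stamp_c from where it was at the start of the episode below 0.03 m and angle between each of stamp_a, stamp_b, stamp_c's own z axis and vertical below 0.17 rad); the robot touches nothing.
It fails at once if a sound stamp is pushed far harder than the light push (its cap sinks more than 10 mm, about 15 N) (value of joint any of plunger_a, plunger_c above 0.01 m).
It also fails if it takes over 59 s, if anything falls off the work surface, if the arm or the gripper's body presses on something with over 40 N, if the wrist force passes 120 N, or if a joint passes its speed limit or range.

## Robot

A 6-joint arm with a two-finger parallel gripper is mounted at the origin on the work surface. World frame = base frame: x ahead of the robot, y to its left, z up, the work surface at z = 0. Lengths are in m, angles in rad, forces in N, time in s.
With the tool pointing down it reaches from about 0.375 to 0.9 m from the base axis. Payload 3.1 kg.
Tool frame: the origin (TCP) lies midway between the tips of the shut fingers; the grasp point (between the pads) lies 19 mm behind it; z points along the fingers, y is the direction in which the jaws open and shut (so a half turn about z gives the same grasp; the last joint's range is limited). The gripper opens to 87 mm and grips with 3 to 60 N. Pads are 19 mm wide; open, the fingers measure 117 mm over their backs; the gripper's body (75 mm by 190 mm) begins 51 mm behind the grasp point.
Start: joints at [-1.466, 0.527, 1.433, -0, 1.181, -0.178], TCP at [0.175, -0.6, 0.223] pointing down, gripper open.
Joint ranges: [-3.08, 3.08], [-0.75, 2.2], [0.22, 2.44], [-1.43, 4.57], [0, 2.65], [-2.85, 2.85]. Speed limits (rad/s): [2.79, 2.79, 3.14, 3.14, 3.14, 3.14].

## Interface

Orientations are given as a unit quaternion [x, y, z, w].
In Python, from cell import manip gives the robot as it stands. Calls block until the motion is done:
- manip.movep(position, orientation): joint-space move of the TCP to a pose.
- manip.move_l(position, rot=None, max_speed=0.15, f_stop=None): straight line of the TCP; rot=None keeps the orientation; max_speed is the mean speed in m/s. With f_stop (N) it stops when the force on the tool has changed by that much, and returns True; else False.
- manip.set_joints(angles): joint-space move.
- manip.open() and manip.grasp(): open the fingers fully, or close them until they stop; the grip force is fixed at half the most.
- manip.dwell(seconds).
- manip.inverse_kinematics(position, orientation): joint angles nearest the present ones, or None.
- manip.get_image(name): name is "scene" or "side" or "wrist"; returns a dict with "image" (400x640x3 uint8, red, green, blue), "fov_y" (degrees; the focal length in pixels is half the picture's height over the tangent of half this angle, whatever the lens; pixels are square), "cx", "cy" (the principal point, pixels), "view" (4x4, takes a point from world to camera coordinates); the wrist camera has in their place "hand_eye" (4x4, takes a point from camera to tool coordinates, whose origin is the TCP and whose axes are the flange's). Camera axes: x right, y up, looking along -z (the intrinsics and any distortion apply to the point x, -y, -z); pixel columns grow to the right and rows downward; lengths in m; the calibration is good to about 2 mm. A picture is of the moment at which its call begins: read the wrist's pose just before it. There is no depth.
A pose or a line that the arm cannot do raises manip.MotionError and nothing moves.
- manip.close_job(): hands the job in, once; it reports no verdict.
Readings, each from a call of its own:
- manip.current_time_s(): time.
- manip.current_q(): joint angles.
- manip.current_qvel(): joint speeds.
- manip.current_joint_efforts(): joint torques, N m.
- manip.current_eef_pos(): TCP position.
- manip.current_eef_rot(): TCP orientation.
- manip.current_wrist_force(): force on the tool from outside, world axes, zero at the start.
- manip.current_moment(): the same for the moment, N m.
- manip.current_opening(): finger opening in m.
Only numpy, scipy, OpenCV 4.12 (cv2) and the standard library are available. Lean on these libraries where they do the work, as an engineer would, in place of code of your own. Each camera call takes 0.05 s, during which the arm holds its last target.

## Working session

There is one attempt and no reset: what is moved stays moved. The work goes in short steps, each a Python script; the robot and the scene stay as the last script left them, time stands still between calls to the robot, and variables do not carry over. Pictures are saved under pics/ and viewed, and the job is handed in when it is done.

```bash
ls; mkdir -p pics; python3 - <<'E'
from cell import manip
import cv2,numpy as np
print(manip.current_time_s(),manip.current_eef_pos(),manip.current_eef_rot(),manip.current_opening())
for n in ["scene","side","wrist"]:
    d=manip.get_image(n)
    cv2.imwrite(f"pics/{n}0.png",d["image"][:,:,::-1])
    print(n,{k:(np.round(v,4).tolist() if k!="image" else 0) for k,v in d.items()})
E
```

```text
pics
0.0 [ 0.17493602 -0.59926037  0.22156568] [ 9.89954007e-01  1.41385576e-01  5.16899388e-05 -1.08636629e-03] 0.08704916150451689
scene {'image': 0, 'fov_y': 45.8895, 'cx': 319.0645, 'cy': 202.6036, 'view': [[0.8188, 0.5739, 0.0179, -0.3948], [-0.4272, 0.588, 0.6869, 0.1623], [0.3836, -0.57, 0.7266, -1.1176], [0.0, 0.0, 0.0, 1.0]]}
side {'image': 0, 'fov_y': 51.1804, 'cx': 319.9693, 'cy': 205.0093, 'view': [[-0.9903, -0.139, 0.0082, 0.4635], [0.1139, -0.7749, 0.6217, -0.0716], [-0.0801, 0.6166, 0.7832, -0.7201], [0.0, 0.0, 0.0, 1.0]]}
wrist {'image': 0, 'fov_y': 62.8791, 'cx': 316.5819, 'cy': 199.7539, 'hand_eye': [[0.0002, 0.9558, 0.294, 0.0815], [1.0, -0.0003, 0.0003, -0.0006], [0.0003, 0.294, -0.9558, -0.1617], [0.0, 0.0, 0.0, 1.0]]}
```

View pics/scene0.png

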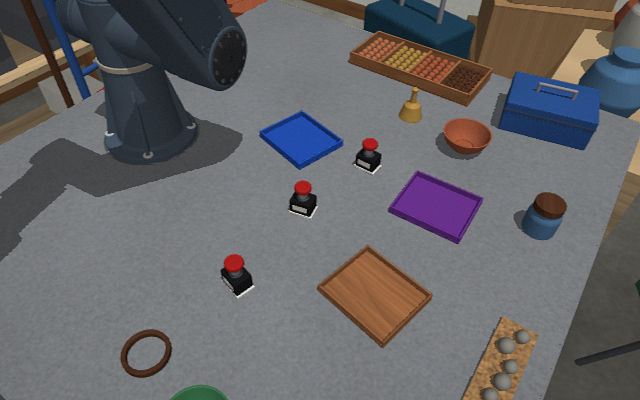

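View pics/side0.png

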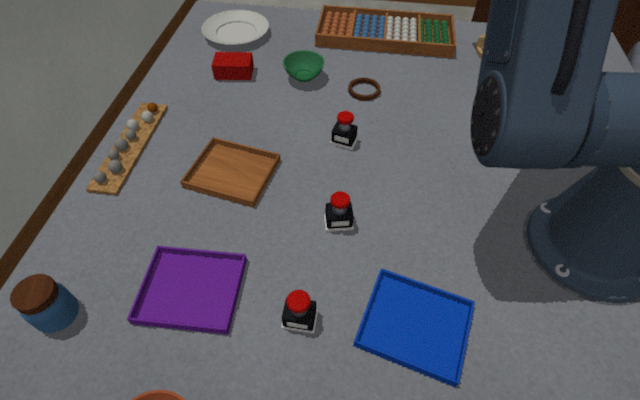

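View pics/wrist0.png

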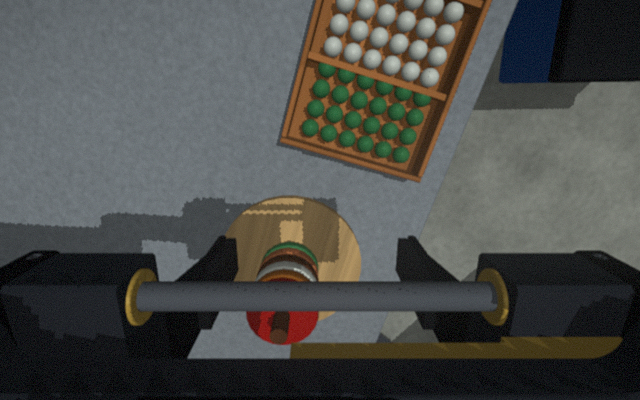

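The scene view shows three red-capped stamps at (370,150), (303,195) and (235,270). In the side view they are at (345,130), (340,210) and (299,305).

The brown wooden tray is at scene (375,293) and side (232,171). Tray lookalikes are the purple one at scene (436,206), the blue one at scene (301,138), the compartment tray at (420,67) and the cork/egg strip at (505,365). Other red items that aren't stamps are the red box at side (233,66) and the red item under the wrist.

Next I'll triangulate the points.

```bash
cat > h.py <<'E'
import numpy as np,cv2
def ray(d,u,v,T=None):
    im=d["image"];f=im.shape[0]/2/np.tan(np.radians(d["fov_y"])/2)
    r=np.array([(u-d["cx"])/f,-(v-d["cy"])/f,-1.])
    c2w=np.linalg.inv(d["view"]) if T is None else T
    return c2w[:3,3],c2w[:3,:3]@r
def plane(d,u,v,z,T=None):
    o,r=ray(d,u,v,T);return o+r*(z-o[2])/r[2]
def tri(r1,r2):
    (o1,a),(o2,b)=r1,r2
    t=np.linalg.lstsq(np.c_[a,-b],o2-o1,rcond=None)[0]
    p,q=o1+a*t[0],o2+b*t[1]
    return (p+q)/2,np.linalg.norm(p-q)
def redblobs(im,amin=60):
    h=cv2.cvtColor(im,cv2.COLOR_RGB2HSV)
    m=(((h[...,0]<5)|(h[...,0]>174))&(h[...,1]>180)&(h[...,2]>70)).astype(np.uint8)
    n,l,s,c=cv2.connectedComponentsWithStats(m)
    return [(c[i],s[i]) for i in range(1,n) if s[i][4]>amin]
E
python3 - <<'E'
from h import *
np.set_printoptions(precision=4,suppress=True)
from cell import manip
S,D=manip.get_image("scene"),manip.get_image("side")
for n,d in (("scene",S),("side",D)):
    print(n)
    for c,s in redblobs(d["image"]): print(c,s,plane(d,*c,0.063))
pairs=[((370,144),(345,118))]
bs=[c for c,s in redblobs(S["image"])];bd=[c for c,s in redblobs(D["image"])]
for c in bs:
    for e in bd:
        p,g=tri(ray(S,*c),ray(D,*e))
        if g<.02 and 0<p[2]<.15: print(c,e,p,g)
# tray: brown mask corners
for d,poly in ((S,[(368,246),(431,294),(383,343),(318,292)]),(D,[(212,141),(281,156),(256,203),(183,182)])):
    P=np.array([plane(d,*q,0.018) for q in poly]);print(P,P.mean(0),[np.linalg.norm(P[i]-P[i-1]) for i in range(4)])
for n,d,b in (("s",S,[(370,155),(303,198),(236,272)]),("d",D,[(345,130),(340,212),(299,312)])):
    cv2.imwrite(f"pics/crop_{n}.png",np.hstack([cv2.resize(d["image"][y-32:y+32,x-32:x+32,::-1],(260,260),interpolation=cv2.INTER_CUBIC) for x,y in b]))
E
```

```text
scene
[369.6027 144.0685] [363 138  15  13 146] [0.4696 0.2039 0.063 ]
[302.4239 187.6685] [295 181  16  14 184] [0.4321 0.0134 0.063 ]
[233.5054 262.8925] [224 254  20  18 279] [ 0.4449 -0.1976  0.063 ]
side
[231.7218  65.399 ] [212  52  40  28 985] [ 0.7168 -0.3414  0.063 ]
[344.9264 117.2699] [338 111  15  13 163] [ 0.4467 -0.2014  0.063 ]
[339.8366 199.677 ] [331 192  19  17 257] [0.4336 0.0104 0.063 ]
[297.8907 301.1116] [286 290  25  23 430] [0.4716 0.2011 0.063 ]
[369.6027 144.0685] [297.8907 301.1116] [0.471  0.2018 0.065 ] 0.0007111237357855416
[302.4239 187.6685] [339.8366 199.677 ] [0.4334 0.0119 0.0649] 0.00019902583142809748
[233.5054 262.8925] [344.9264 117.2699] [ 0.4464 -0.1987  0.0653] 0.000322786485502926
[[ 0.5941 -0.0022  0.018 ]
 [ 0.7351 -0.0284  0.018 ]
 [ 0.713  -0.1546  0.018 ]
 [ 0.5761 -0.1377  0.018 ]] [ 0.6546 -0.0807  0.018 ] [np.float64(0.13662980012598164), np.float64(0.14335462569383006), np.float64(0.12813104433139108), np.float64(0.13792935651937663)]
[[ 0.7101 -0.1417  0.018 ]
 [ 0.5628 -0.1202  0.018 ]
 [ 0.5839  0.0032  0.018 ]
 [ 0.7304 -0.0261  0.018 ]] [ 0.6468 -0.0712  0.018 ] [np.float64(0.11742467160794554), np.float64(0.1488129049506556), np.float64(0.12517582914152708), np.float64(0.14939613401143667)]
```

```bash
python3 -c "
import cv2,numpy as np
cv2.imwrite('pics/crop.png',np.vstack([cv2.imread('pics/crop_s.png'),cv2.imread('pics/crop_d.png')]))"
```

```text
(no output)
```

View pics/crop.png

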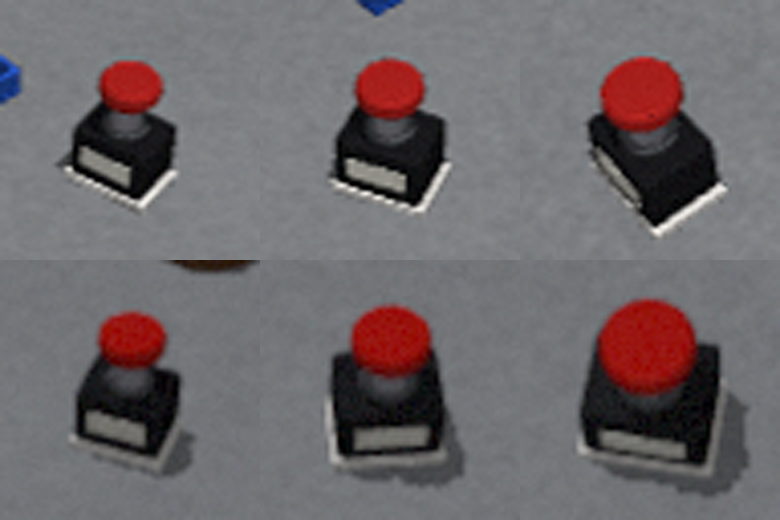

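The three cap centres triangulate to z≈0.065 with ray gaps under 1 mm. That fits a 56–70 mm cap. The brown tray measures about 143 x 130 mm, centred near (0.650, -0.076). I'll press the left stamp first and take a wrist picture at hover to get its yaw.

```bash
cat >> h.py <<'E'
from scipy.spatial.transform import Rotation as R
def tool(manip):
    T=np.eye(4);T[:3,:3]=R.from_quat(manip.current_eef_rot()).as_matrix();T[:3,3]=manip.current_eef_pos();return T
def press(manip,name,x,y):
    q=[1,0,0,0]
    manip.movep([x,y,0.15],q)
    T=tool(manip);d=manip.get_image("wrist")
    np.savez(f"w_{name}.npz",T=T@d["hand_eye"],**d)
    cv2.imwrite(f"pics/w_{name}.png",d["image"][:,:,::-1])
    manip.move_l([x,y,0.082],max_speed=0.1); manip.dwell(0.2)
    f0=manip.current_wrist_force()
    hit=manip.move_l([x,y,0.0555],max_speed=0.012,f_stop=6)
    manip.dwell(0.3)
    print(name,"hit",hit,"tcp",manip.current_eef_pos(),"dF",manip.current_wrist_force()-f0)
    d=manip.get_image("scene");cv2.imwrite(f"pics/p_{name}.png",d["image"][:,:,::-1])
    manip.move_l([x,y,0.15],max_speed=0.15)
    print("t",manip.current_time_s())
E
python3 - <<'E'
from h import *
np.set_printoptions(precision=4,suppress=True)
from cell import manip
manip.grasp();print(manip.current_time_s(),manip.current_opening())
press(manip,"left",0.471,0.202)
E
```

```text
1.775 0.00023585295306425563
left hit True tcp [0.4711 0.202  0.0668] dF [ 0.55   -0.0366  5.3736]
t 8.2417
```

View pics/w_left.png

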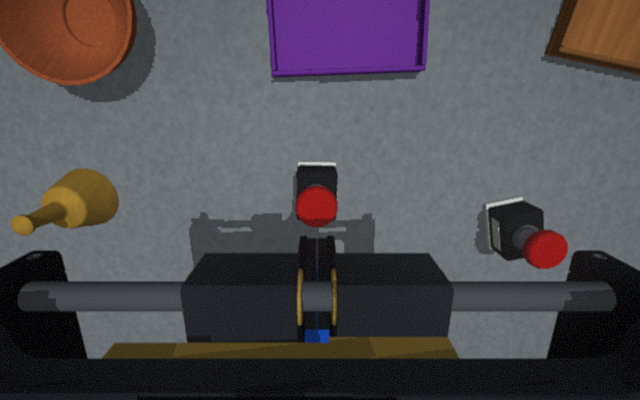

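View pics/p_left.png

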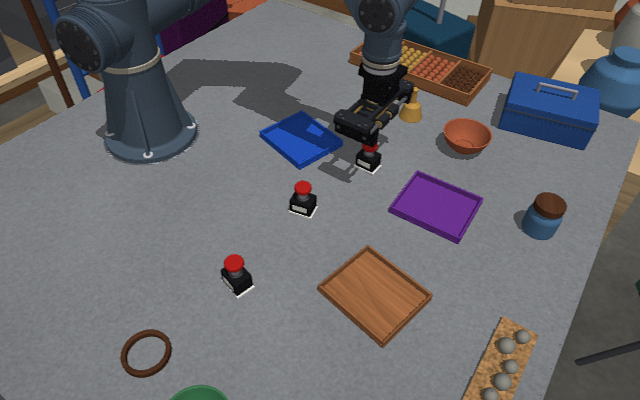

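The wrist view shows the left cap at (317,206), centred ahead of the fingers. In the scene view the fingers are on that cap at (370,148). At 5.4 N it sank about 3 mm, so its spring is sound. Middle and right are next.

```bash
python3 - <<'E'
from h import *
np.set_printoptions(precision=4,suppress=True)
from cell import manip
press(manip,"mid",0.4334,0.0115)
E
python3 - <<'E'
from h import *
np.set_printoptions(precision=4,suppress=True)
from cell import manip
press(manip,"right",0.4464,-0.199)
E
```

```text
mid hit True tcp [0.4334 0.0115 0.0573] dF [-1.1043  1.399   5.4223]
t 13.1083
right hit True tcp [ 0.4464 -0.199   0.0667] dF [ 0.6834 -0.0814  4.3335]
t 17.4167
```

View pics/w_mid.png

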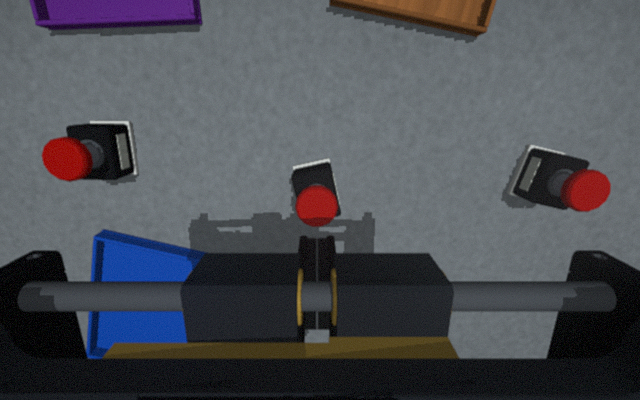

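View pics/w_right.png

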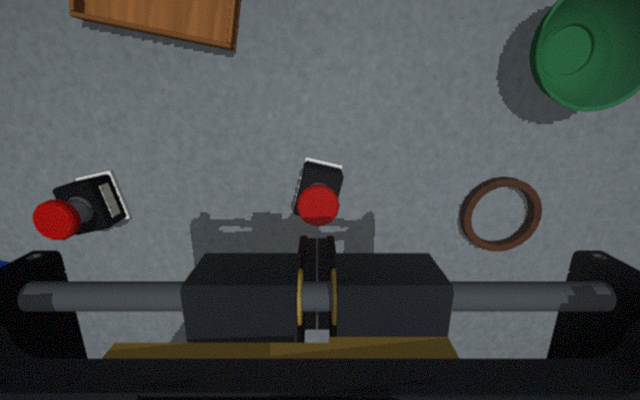

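The middle stamp sank about 12.7 mm at 5.4 N, against roughly 3.2 mm for the left (5.4 N) and 3.3 mm for the right (4.3 N). **The middle one is tired.** The wrist view shows it slightly turned, with its white foot edge running from (293,168) to (329,160). I'll go back over it with the gripper open and measure its yaw and position after the press.

```bash
python3 - <<'E'
from h import *
np.set_printoptions(precision=4,suppress=True)
from cell import manip
manip.movep([0.42,0.0115,0.19],[1,0,0,0]); manip.open()
T=tool(manip);d=manip.get_image("wrist");T=T@d["hand_eye"]
np.savez("w_mid2.npz",**d,T=T)
im=d["image"];cv2.imwrite("pics/w_mid2.png",cv2.resize(im[120:280,200:440,::-1],None,fx=3,fy=3))
S,D=manip.get_image("scene"),manip.get_image("side")
np.savez("S.npz",**S);np.savez("D.npz",**D)
h=cv2.cvtColor(im,cv2.COLOR_RGB2HSV)
for c,s in redblobs(im): print(c,s,plane(d,*c,0.067,T))
m=((h[...,1]<40)&(h[...,2]>170)).astype(np.uint8)
n,l,s,c=cv2.connectedComponentsWithStats(m)
for i in range(1,n):
    if s[i][4]>15:
        ys,xs=np.nonzero(l==i);P=np.array([plane(d,x,y,0.006,T)[:2] for x,y in zip(xs,ys)])
        r=cv2.minAreaRect((P*1000).astype(np.float32));print(s[i],c[i],r)
for nm,d in (("scene",S),("side",D)):
    for c,s in redblobs(d["image"]): print(nm,c,plane(d,*c,0.063))
print(manip.current_time_s())
E
```

```text
[ 96.4058 134.7529] [  76  116   42   39 1210] [0.472  0.2012 0.067 ]
[553.9676 163.5377] [ 535  145   38   37 1049] [ 0.4471 -0.1967  0.067 ]
[315.8749 177.2483] [ 298  160   37   35 1023] [0.4347 0.0129 0.067 ]
[114 105  34   5  52] [133.9231 105.5   ] ((495.3074645996094, 201.21762084960938), (33.261531829833984, 3.84598708152771), 83.79820251464844)
[295 139  33  10  65] [311.5077 143.1385] ((456.8652648925781, 18.22962760925293), (2.349978446960449, 34.87471008300781), 12.273940086364746)
scene [369.5714 144.102 ] [0.4696 0.2037 0.063 ]
scene [302.4239 187.6685] [0.4321 0.0134 0.063 ]
scene [233.4857 262.9214] [ 0.4449 -0.1977  0.063 ]
side [525.9214  12.4128] [ 0.0182 -0.6938  0.063 ]
side [231.8554  65.4803] [ 0.7164 -0.3411  0.063 ]
side [339.8571 199.7722] [0.4335 0.0106 0.063 ]
side [297.8808 301.1893] [0.4716 0.2012 0.063 ]
19.95
```

View pics/w_mid2.png

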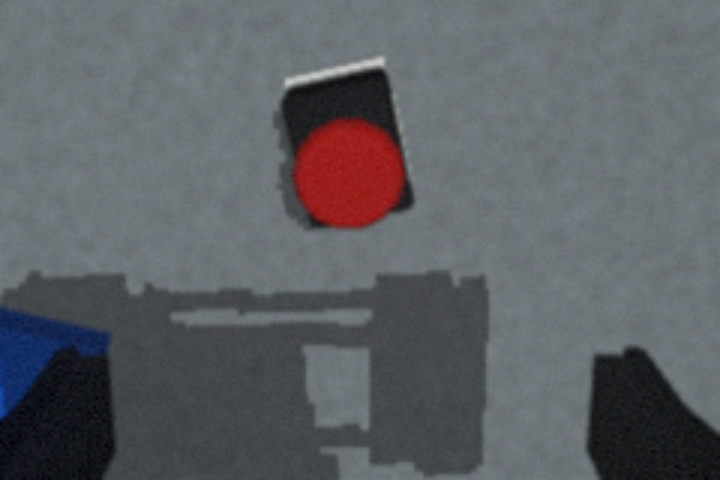

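The middle stamp's foot edge measures 35 mm (true 36), with yaw +12.3°. The centre computed from the edge is (0.433, 0.013), which matches the cap and agrees with the first triangulation, so the press didn't move it. Now I'll grasp it.

```bash
cat >> h.py <<'E'
def down(yawdeg): return (R.from_euler('z',yawdeg,degrees=True)*R.from_quat([1,0,0,0])).as_quat()
E
python3 - <<'E'
from h import *
np.set_printoptions(precision=4,suppress=True)
from cell import manip
x,y=0.4337,0.0125
q=down(12.3)
manip.movep([x,y,0.15],q)
manip.move_l([x,y,0.015],max_speed=0.1,f_stop=8)
print(manip.current_eef_pos())
manip.grasp();print("open",manip.current_opening())
manip.move_l([x,y,0.12],max_speed=0.1)
print("open",manip.current_opening(),manip.current_wrist_force(),manip.current_time_s())
manip.movep([0.60,-0.06,0.17],down(80))
T=tool(manip);d=manip.get_image("wrist");np.savez("w_tray.npz",**d,T=T@d["hand_eye"]);cv2.imwrite("pics/w_tray.png",d["image"][:,:,::-1])
d=manip.get_image("side");cv2.imwrite("pics/held.png",d["image"][:,:,::-1])
print(manip.current_time_s(),manip.current_opening(),manip.current_q())
E
```

```text
[0.434  0.0124 0.0154]
open 0.03607456018544956
open 0.03548936243210154 [-0.065   0.5463 -3.0673] 23.8583
25.0917 0.03588357686088259 [-0.2845  0.561   1.5432  0.      1.04   -0.1097]
```

View pics/w_tray.png

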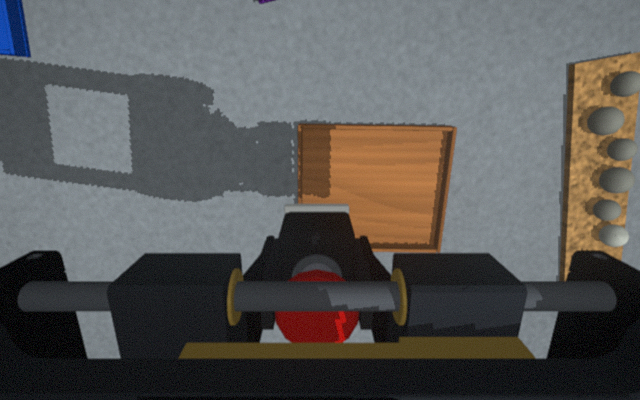

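View pics/held.png

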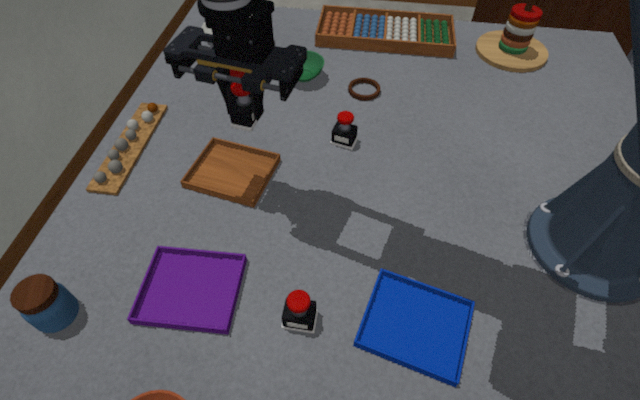

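The stamp is held upright (opening 35.9 mm). In the wrist view the brown tray's rim corners are at (299,124), (456,127) and (441,251). I'll measure the tray from these.

```bash
python3 - <<'E'
from h import *
np.set_printoptions(precision=4,suppress=True)
d=dict(np.load("w_tray.npz"));T=d["T"]
P=np.array([plane(d,*p,0.018,T) for p in [(299,124),(456,127),(441,251)]])
print(P,np.linalg.norm(P[0]-P[1]),np.linalg.norm(P[1]-P[2]),(P[0]+P[2])/2,np.degrees(np.arctan2(*(P[1]-P[0])[1::-1])))
E
```

```text
[[ 0.5925  0.0022  0.018 ]
 [ 0.7364 -0.0259  0.018 ]
 [ 0.7144 -0.1513  0.018 ]] 0.1466583201060765 0.12722247940651063 [ 0.6534 -0.0745  0.018 ] -11.082482979613365
```

The wrist view gives a 147 x 127 mm tray (true 150 x 130) centred at (0.653, -0.075) with yaw -11°. That agrees with the other two views, so I'll place the stamp there.

```bash
python3 - <<'E'
from h import *
np.set_printoptions(precision=4,suppress=True)
from cell import manip
x,y=0.652,-0.0755;q=down(79)
manip.movep([x,y,0.12],q)
manip.move_l([x,y,0.03],max_speed=0.1); manip.dwell(0.2)
print(manip.move_l([x,y,0.017],max_speed=0.02,f_stop=5),manip.current_eef_pos(),manip.current_wrist_force())
manip.open();print(manip.current_opening())
manip.move_l([x,y,0.14],max_speed=0.12)
manip.movep([0.55,-0.45,0.25],down(40)); manip.dwell(0.3)
for n in ("scene","side"):
    d=manip.get_image(n);np.savez(n+"F.npz",**d);cv2.imwrite(f"pics/{n}F.png",d["image"][:,:,::-1])
    for c,s in redblobs(d["image"]): print(n,c,plane(d,*c,0.063),plane(d,*c,0.067))
print(manip.current_time_s(),manip.current_wrist_force())
E
```

```text
True [ 0.6519 -0.0755  0.019 ] [-0.337   0.1852  4.6559]
0.08702230656412564
scene [369.6014 144.0676] [0.4696 0.2039 0.063 ] [0.4718 0.1995 0.067 ]
scene [233.4748 262.9101] [ 0.4449 -0.1977  0.063 ] [ 0.4472 -0.1996  0.067 ]
scene [378.1186 271.7458] [ 0.6504 -0.0717  0.063 ] [ 0.6514 -0.0744  0.067 ]
side [231.77    65.4377] [ 0.7166 -0.3413  0.063 ] [ 0.7144 -0.3354  0.067 ]
side [344.9697 117.2909] [ 0.4466 -0.2013  0.063 ] [ 0.4464 -0.1965  0.067 ]
side [226.5467 147.8178] [ 0.655  -0.0823  0.063 ] [ 0.6532 -0.0784  0.067 ]
side [297.8834 301.1072] [0.4716 0.2011 0.063 ] [0.4711 0.2029 0.067 ]
31.4167 [ 1.5094 -0.6744 -0.1466]
```

View pics/sceneF.png

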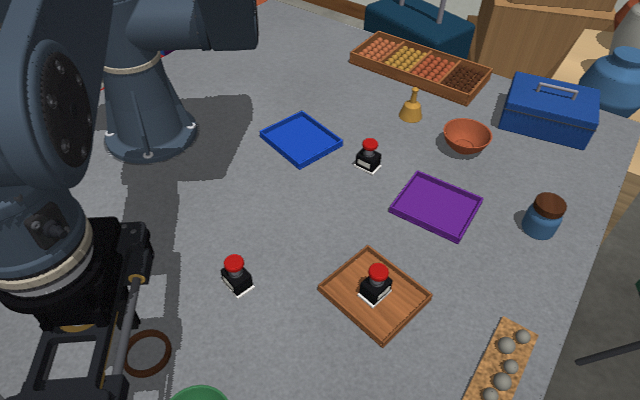

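View pics/sideF.png

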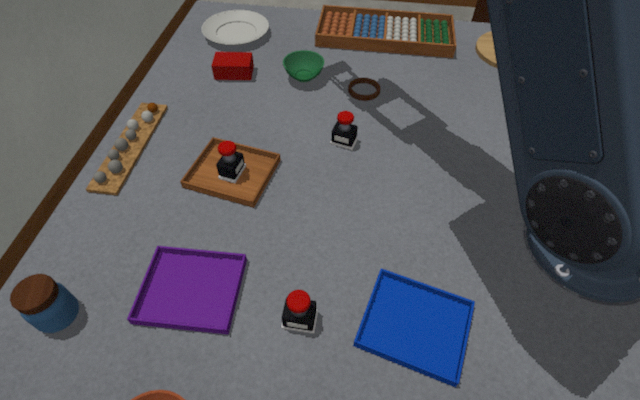

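The tired stamp stands upright in the middle of the brown tray, at scene (378,284) and side (230,163). The other two haven't moved. The arm is well clear at z=0.25, so I'll check the residual force and hand the job in.

```bash
python3 - <<'E'
from cell import manip
manip.dwell(0.5);print(manip.current_eef_pos(),manip.current_wrist_force(),abs(manip.current_qvel()).max(),manip.current_time_s())
manip.close_job()
E
```

```text
[ 0.54994603 -0.45008102  0.25001621] [-0.7128494   0.00888692  0.89230811] 0.0022250045779818274 31.9167
the job is handed in; nothing more can be done
```

The tired stamp was the middle one. It now stands upright in the brown repair tray, and I handed the job in at about 32 s of the 59 s allowed.

I pressed the caps left, middle, right, stopping each push at a 6 N force change:

| Stamp | Sink | Force held after stopping |
|---|---|---|
| Left | about 3.2 mm | 5.4 N |
| Middle | about 12.7 mm | 5.4 N |
| Right | about 3.3 mm | 4.3 N |

Sinks are taken from the fingertip height against the 70 mm cap top. The held force differed somewhat between presses, but the middle stamp still stands out clearly.

**Final checks:**
- **Tired stamp:** both outside cameras show its cap within about 7 mm of the measured tray centre. It was set down at the height expected for the tray floor.
- **Sound stamps:** their caps are at the same pixels as at the start, to within 0.1 pixel.
- **Robot:** the arm ended still and 0.25 m above the table, and the pictures show nothing near the gripper. The wrist force read about 1 to 1.5 N in free air, and its sign changed between readings, so I took it as sensor noise.

No check failed. The scene and side cameras disagreed by up to 1 cm on tray position. The wrist view fell between them and gave the tray size to within 3 mm, so I placed close to that.

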